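# Walk the tall firebrick up to the soldering board

### The job

Walk the tall standing firebrick up to the back edge of the soldering board as its heat screen, never lifting it clear of the bench: grip it near the left end of its top, tip it up a finger's width onto the foot of its right end and swing the left end in to the board with the right foot staying put, then set it flat and let go. Take it again near the right end of its top, tip it likewise onto its left foot, swing the right end in too, and leave it standing upright and square along the back edge, within the length of the board and with no gap wider than about 15 mm. Leave the other things where they are (left and right are as the robot sees them).

Things in the scene. Friction and masses are not known exactly. Their poses are not given: they have to be found in the camera images.
- brick_mid (a point): Centre (90 mm above the underside) of the tall pale firebrick that stands on end behind the soldering board; the loose brick is 114 mm wide side to side, 50 mm thick and 180 mm tall, a plain solid block of about 0.5 to 0.75 kg, so it can be gripped across its 50 mm thickness at the top. Its x axis is through the thickness and points away from the board, y along the 114 mm width towards the left end, z up.
- brick: The same tall firebrick; origin at the centre of its underside, axes as for brick_mid.
- foot_left (a point): Middle of the 50 mm bottom edge at the brick's left (+y) end: 57 mm in +y from the centre of the underside, at height 0 when standing.
- foot_right (a point): Middle of the 50 mm bottom edge at the brick's right (-y) end: 57 mm in -y from the centre of the underside.
- toe_left (a point): Bottom corner of the brick at its left end on the face towards the board: 25 mm in -x from foot_left.
- toe_right (a point): Bottom corner of the brick at its right end on the face towards the board: 25 mm in -x from foot_right.
- board_edge (a point): Middle of the back edge of the soldering board, at bench height. The board is a fixed grey slab, 180 mm deep (front to back), 250 mm wide and 12 mm high, lying on the bench between the robot and the brick. x points squarely away from the board, beyond the back edge, y along the edge to the left, z up. The brick stands 45 to 85 mm beyond this edge at the start.
- disc_mid (a point): Centre of a loose tan grinding disc, 110 mm across with a 34 mm hole, 12 mm thick, lying on the board. Leave alone.
- jar_mid (a point): Centre of a small white jar, 54 mm across and 55 mm high, on the bench to one side. Leave alone.
- charcoal_mid (a point): Centre of a black charcoal block, 60 x 70 x 30 mm high, on the bench to one side. Leave alone.
- halfbrick_mid (a point): Centre of a low piece of firebrick, 50 x 110 x 32 mm high, lying on the bench beyond the tall one. Leave alone.
Things that resemble listed ones, but are neither listed nor needed, are in the scene too. What is shaped like the brick but red or turquoise is not meant.

How it is judged:
By the outcome, as a careful person would: the job done as asked, in the order asked, and still so for the second after the job is handed in, with the robot touching nothing.
It also fails if it takes over 59 s, if anything falls off the work surface, if the arm or the gripper's body presses on something with over 40 N, if the wrist force passes 120 N, or if a joint passes its speed limit or range.

### The arm

A 7-joint arm with a two-finger parallel gripper is mounted at the origin on the work surface. World frame = base frame: x ahead of the robot, y to its left, z up, the work surface at z = 0. Lengths are in m, angles in rad, forces in N, time in s.
With the tool pointing down it reaches from about 0.4 to 0.85 m from the base axis. Payload 4.5 kg.
Tool frame: the origin (TCP) lies midway between the tips of the shut fingers; the grasp point (between the pads) lies 19 mm behind it; z points along the fingers, y is the direction in which the jaws open and shut (so a half turn about z gives the same grasp; the last joint's range is limited). The gripper opens to 88 mm and grips with 3 to 60 N. Pads are 18 mm wide; open, the fingers measure 123 mm over their backs; the gripper's body (75 mm by 187 mm) begins 45 mm behind the grasp point.
Start: joints at [-1.147, 0.689, -0.195, 1.565, 0.157, 0.902, -0.215], TCP at [0.237, 0.578, 0.239] pointing down, gripper open.
Joint ranges: [-3.01, 3.01], [-0.46, 2.08], [-1.47, 1.51], [0.13, 2.56], [-1, 4.14], [0.04, 2.09], [-2.66, 2.66]. Speed limits (rad/s): [2.57, 2.57, 3.14, 3.14, 3.14, 3.14, 3.14].

### API

Orientations are given as a unit quaternion [x, y, z, w].
In Python, from plant import r, viewer gives the robot as it stands.
- The arm moves only by the tool play_rows, never from a script. Its argument "commands" is a list of rows, each an object with "delta_rot": the turn, a rotation vector about the tool's x, y, z normalised to -1 to 1, where 1 is pi rad, a list of three; "travel": the shift along the tool's x, y, z normalised to -1 to 1, where 1 is 15 cm, a list of three; "gripper": the opening, from -1 (shut) to 1 (fully open). In form: [{"delta_rot": [wx, wy, wz], "travel": [x, y, z], "gripper": gripper}, ...]. A call has 1 to 12 rows; each row is the pose to reach, as a shift and turn from the pose commanded when the call began, along the tool's axes at that moment, turning the shorter way round; what a row does not reach only later rows make up. A row lasts 1/8 s, in which the tool goes at most 62.5 mm and 10.7 degrees, less where a joint would pass 70% of its speed; a pose out of reach is approached as far as the arm can. A call with a number of a shift or a turn outside -1 to 1 is refused whole. A call with a gripper value outside its range is refused whole. The fingers move at their own pace and stop on an object; "force" is the grip in N (left out, the last holds). Time passes only in rows, so rows that repeat a pose let the fingers close. It gives the time, the measured TCP pose, the force and the opening at its end, in the units of the state.
- r.get_state(): the state, without advancing time (a new reading comes with each control period).
- viewer.snapshot(name): name is "scene" or "top" or "wrist"; returns a dict with "color" (384x512x3 uint8, red, green, blue), "z_map" (384x512 float32, m along the optical axis (not along the pixel's ray), 0 where there is no reading), "fx", "fy", "cx", "cy" (pixels), "distortion" ([k1, k2, p1, p2, k3] as OpenCV has them; the pictures are not rectified), "origin" and "attitude" of the camera in the world. Camera axes: x right, y up, looking along -z (the intrinsics and any distortion apply to the point x, -y, -z); pixel columns grow to the right and rows downward; lengths in m; the calibration is good to about 2 mm. A picture is of the moment at which its call begins.
- r.finish_job(): hands the job in, once; it reports no verdict.
Trained networks look in the newest picture that a camera, given by its name, has taken for a name from the list of things; names that differ only in an ending like _2 or _b are one class to them, and where a whole thing is asked for, a point or a joint stands for the part that bears it (a point fixed in the world has none). Each returns a list of dicts, best first, with "conf" (0 to 1); they miss things now and then, are a little off and sometimes report something else, mostly with a low value. They report only what shows in the picture. A call takes as long as a camera call. They do not tell look-alikes from the thing itself.
- viewer.outline_of(camera, label): "pixels" (384x512 bool, what is visible of it) and "at" ([column, row] in pixels, amid what is visible of it).
- viewer.pinpoint(camera, label): "at" ([column, row] in pixels: a listed point, or the origin of a listed thing).
The state is a dict: "clock": time; "q": joint angles; "qd": joint speeds; "joint_torque": joint torques, N m; "tool_pos": TCP position; "eef_rot": TCP orientation; "contact_force": force on the tool from outside, world axes, zero at the start; "moment": the same for the moment, N m; "opening": opening from 0.0 (shut) to 1.0 (fully open).
Only numpy, scipy, OpenCV 4.12 (cv2) and the standard library are available. Lean on these libraries where they do the work, as an engineer would, in place of code of your own. Each camera call takes 0.05 s, during which the arm holds its last target. There are 200 camera calls.

## Working session

There is one attempt and no reset: what is moved stays moved. The work goes in short steps, Python scripts to look and compute and a tool call to move; the robot and the scene stay as the last step left them, time stands still between calls to the robot, and variables do not carry over. Pictures are saved under pics/ and viewed, about 8 in all and at most 12, crops included, and the job is handed in when it is done.

Besides the shell and the picture viewer there is one more tool, called after ">>>" as name(argument=value, ...), one argument or row to a line, values as JSON. play_rows: Moves the arm, as the interface text tells. Its arguments: {"type":"object","properties":{"commands":{"type":"array","items":{"type":"object","properties":{"delta_rot":{"type":"array","items":{"type":"number","minimum":-1,"maximum":1}},"travel":{"type":"array","items":{"type":"number","minimum":-1,"maximum":1}},"gripper":{"type":"number"}}}},"force":{"type":"number"}},"required":["commands"]}

```bash
ls; mkdir -p pics
cat > h.py <<'E'
import numpy as np, cv2
from scipy.spatial.transform import Rotation as R
from plant import r, viewer
def snap(n,f=None):
    s=viewer.snapshot(n)
    if f: cv2.imwrite('pics/'+f,s['color'][:,:,::-1])
    return s
def cam(s):
    a=np.array(s['attitude'],float)
    Rm=R.from_quat(a).as_matrix() if a.size==4 else a.reshape(3,3)
    return Rm,np.array(s['origin'])
def ray(s,uv):
    K=np.array([[s['fx'],0,s['cx']],[0,s['fy'],s['cy']],[0,0,1]])
    p=cv2.undistortPoints(np.array(uv,float).reshape(-1,1,2),K,np.array(s['distortion'],float)).reshape(-1,2)
    return np.c_[p[:,0],-p[:,1],-np.ones(len(p))]
def cloud(s,mask=None):
    z=s['z_map']; m=(z>0) if mask is None else (mask&(z>0))
    v,u=np.nonzero(m); d=ray(s,np.c_[u,v])*z[v,u][:,None]
    Rm,o=cam(s); return d@Rm.T+o, np.c_[u,v]
def onplane(s,uv,h):
    Rm,o=cam(s); d=ray(s,uv)@Rm.T
    return o+d*((h-o[2])/d[:,2])[:,None]
E
python3 - <<'E'
from h import *
a=snap('scene','s0.png');b=snap('top','t0.png')
print(a['origin'],b['origin'])
for c,s in (('scene',a),('top',b)):
  for l in ['brick','brick_mid','board_edge','jar_mid','charcoal_mid','halfbrick_mid','disc_mid']:
    print(c,l,[(np.round(x['at']),round(x['conf'],2)) for x in viewer.pinpoint(c,l)][:3])
  for x in viewer.outline_of(c,'brick')[:4]:
    P,_=cloud(s,x['pixels']); t=P[abs(P[:,2]-.18)<.006]
    print('outl',x['at'],x['conf'],len(P),len(t), P[:,2].max() if len(P) else 0)
    if len(t)>20:
      q=cv2.minAreaRect(t[:,:2].astype(np.float32)*1000); print(q)
cv2.imwrite('pics/both.png',np.hstack([cv2.resize(a['color'],(400,300)),cv2.resize(b['color'],(400,300))])[:,:,::-1])
print(r.get_state())
E
```

```text
pics
[ 0.86869056 -0.42176353  0.73391247] [0.43576857 0.03278947 0.76438387]
scene brick [(array([282., 193.]), 0.84), (array([287., 298.]), 0.64)]
scene brick_mid [(array([289., 275.]), 0.85), (array([283., 166.]), 0.68), (array([384., 136.]), 0.61)]
scene board_edge [(array([250., 174.]), 0.56)]
scene jar_mid [(array([225., 237.]), 0.64)]
scene charcoal_mid [(array([317., 130.]), 0.94)]
scene halfbrick_mid [(array([336., 200.]), 0.64), (array([271., 207.]), 0.5)]
scene disc_mid [(array([231., 140.]), 0.89)]
outl [291.6, 271.8] 0.92 4830 2080 0.18356888363014168
((722.1761474609375, -96.5516586303711), (51.43602752685547, 116.56498718261719), 59.05839920043945)
outl [284.1, 165.0] 0.77 3453 1104 0.1837064106779025
((576.4312133789062, 117.29302215576172), (51.035850524902344, 116.16387176513672), 3.914048194885254)
outl [385.9, 130.9] 0.71 3347 879 0.18325387928389647
((718.401611328125, 336.0072326660156), (115.72423553466797, 51.606990814208984), 75.16459655761719)
top brick [(array([313., 153.]), 0.91), (array([216., 221.]), 0.86), (array([127., 155.]), 0.71)]
top brick_mid [(ar
[... 785 characters left out ...]
0.37627029418945)
{'clock': 0.9, 'q': array([-1.14720229,  0.6891076 , -0.19459293,  1.56530369,  0.15735659,
        0.90251167, -0.21507683]), 'qd': array([ 0.00136536, -0.00031581,  0.00122082,  0.00133585,  0.0003423 ,
       -0.00012001,  0.00137581]), 'joint_torque': array([ 2.91343167e-04, -5.27489948e+01, -1.26691360e+00, -1.53741252e+01,
       -5.18070313e-02, -6.96281750e-04,  2.98332930e-05]), 'tool_pos': array([0.23749998, 0.5781376 , 0.23873681]), 'eef_rot': array([1.93628422e-01, 9.81074937e-01, 2.68063485e-05, 2.51418990e-05]), 'contact_force': array([-0.55092963,  1.18168561, -0.1034652 ]), 'moment': array([0.02800348, 0.02195233, 0.05261408]), 'opening': 1.0015912293628901}
```

View pics/s0.png

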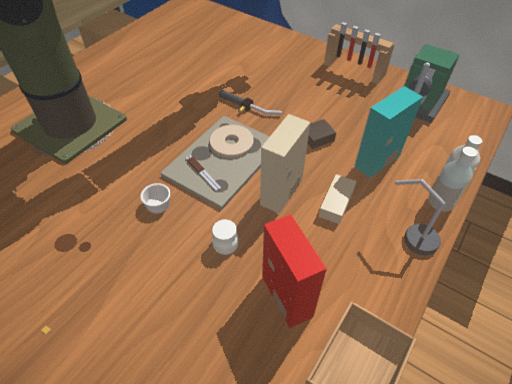

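View pics/t0.png

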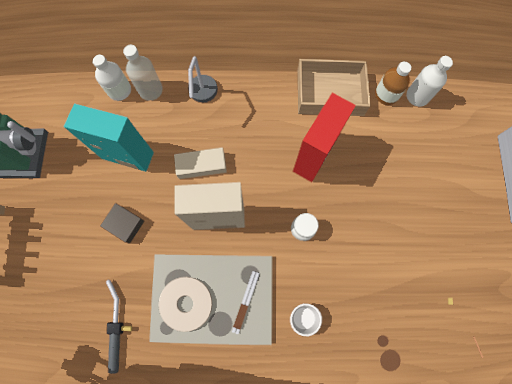

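The pale firebrick is at top-view (209,208) and scene (285,165). The turquoise one at top (109,135) and the red one at top (321,135) are look-alikes. Only the pale one stands behind the board, so I'll confirm it in a crop while measuring the board edge.

Run:
```python
from h import *
s=snap('top'); c=s['color']
cv2.imwrite('pics/crop.png',cv2.resize(c[130:350,80:340],None,fx=2.5,fy=2.5,interpolation=2)[:,:,::-1])
P,uv=cloud(s)
I=c[uv[:,1],uv[:,0]].astype(int)
sat=I.max(1)-I.min(1)
m=(abs(P[:,2]-.012)<.012)&(sat<35)&(I.mean(1)>80)&(P[:,0]<.53)&(P[:,0]>.25)&(P[:,1]>-.03)&(P[:,1]<.26)
img=np.zeros(c.shape[:2],np.uint8); img[uv[m,1],uv[m,0]]=255
n,l,st,_=cv2.connectedComponentsWithStats(cv2.morphologyEx(img,cv2.MORPH_OPEN,np.ones((3,3))))
k=1+st[1:,4].argmax(); v,u=np.nonzero(l==k)
Q=onplane(s,np.c_[u,v],.012)[:,:2]
print(cv2.minAreaRect((Q*1000).astype(np.float32)))
# back edge line: max x per y-bin
E=[]
for y in np.arange(Q[:,1].min()+.012,Q[:,1].max()-.012,.006):
    q=Q[abs(Q[:,1]-y)<.003]; E.append((q[:,0].max(),y))
E=np.array(E); p=np.polyfit(E[:,1],E[:,0],1); print('edge x=',p,'angle',np.degrees(np.arctan(-p[0])),'res',np.std(E[:,0]-np.polyval(p,E[:,1])), Q.min(0),Q.max(0))
for lab in ['halfbrick_mid','charcoal_mid','jar_mid']:
  o=viewer.outline_of('top',lab)[0]; A,_=cloud(s,o['pixels']); A=A[A[:,2]>A[:,2].max()-.012]; print(lab,o['at'],A[:,2].max(),cv2.minAreaRect((A[:,:2]*1000).astype(np.float32)))
```

```text
((402.48101806640625, 125.53401947021484), (179.49267578125, 249.44773864746094), 0.49740928411483765)
edge x= [-0.0065825   0.49186482] angle 0.3771438820154306 res 0.0006302964099034141 [3.12012941e-01 7.36433096e-05] [0.49227223 0.25059056]
halfbrick_mid [198.8, 162.2] 0.036433936447676896 ((694.728759765625, 162.99594116210938), (52.04938507080078, 109.50074768066406), 8.5414457321167)
charcoal_mid [123.3, 224.1] 0.03454876295240439 ((556.1481323242188, 326.9241027832031), (71.4116439819336, 61.95011901855469), 61.77893829345703)
jar_mid [303.3, 227.5] 0.05790239321275703 ((553.7139282226562, -66.29339599609375), (44.52790069580078, 45.765472412109375), 46.033912658691406)
```

View pics/crop.png

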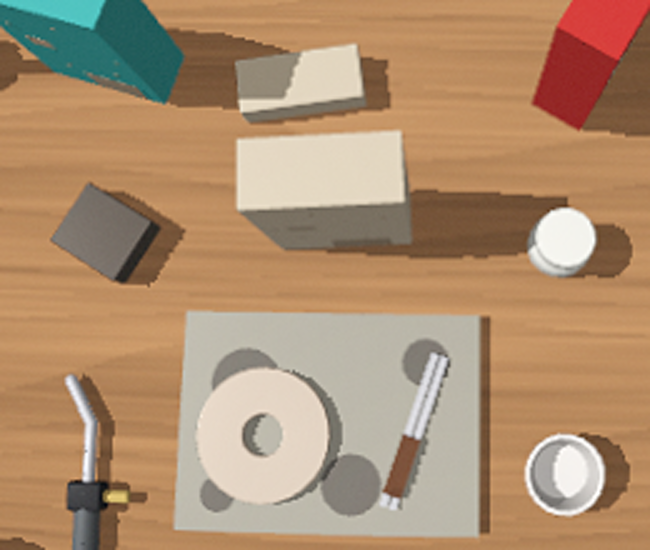

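Crop shows the pale brick (plain, undecorated) alone behind the board. The turquoise and red blocks have markings and stand further off, so the pale one is confirmed. Next I'll plan the approach.

```bash
cat >> h.py <<'E'
def down(head):  # tool z down, tool y at heading (deg)
    a=np.radians(head); y=np.array([np.cos(a),np.sin(a),0]); z=np.array([0,0,-1.]); return np.c_[np.cross(y,z),y,z]
def state():
    s=r.get_state(); return np.array(s['tool_pos']),R.from_quat(s['eef_rot']).as_matrix(),s
def rel(p0,R0,p,Rt):
    return np.round(R0.T@(np.array(p)-p0)/.15,3).tolist(), np.round(R.from_matrix(R0.T@Rt).as_rotvec()/np.pi,4).tolist()
E
python3 - <<'E'
from h import *
p,R0,s=state()
yaw=np.radians(3.9); X=np.array([np.cos(yaw),np.sin(yaw)]);Y=np.array([-X[1],X[0]])
c=np.array([.576,.118]); g=c+Y*.040; print(g)
A=[(.36,.43,.25),(.48,.28,.25),(*g,.25)]; H=[46,25,3.9]
pp,RR=p,R0
for a,h in zip(A,H):
    print(rel(pp,RR,a,down(h))); pp,RR=np.array(a),down(h)
E
```

```text
[0.57327939 0.15790737]
([-1.131, -0.603, -0.075], [0.0, 0.0, 0.1204])
([-1.27, -0.164, 0.0], [0.0, 0.0, 0.1167])
([-1.001, 0.22, 0.0], [0.0, 0.0, 0.1172])
```

>>> play_rows(
  commands=[
    {"travel": [-0.3, -0.15, -0.075], "delta_rot": [0, 0, 0.03], "gripper": 1},
    {"travel": [-0.6, -0.3, -0.075], "delta_rot": [0, 0, 0.06], "gripper": 1},
    {"travel": [-0.95, -0.5, -0.075], "delta_rot": [0, 0, 0.12], "gripper": 1},
    {"travel": [-0.95, -0.5, -0.075], "delta_rot": [0, 0, 0.12], "gripper": 1},
  ],
)

```text
clock: 1.6
tool_pos: [0.3455, 0.4495, 0.2502]
eef_rot: [0.379, 0.925, -0.001, 0.002]
contact_force: [-1.0, -0.0, 0.4]
opening: 1.002
```

>>> play_rows(
  commands=[
    {"travel": [-0.3, -0.06, 0], "delta_rot": [0, 0, 0.03], "gripper": 1},
    {"travel": [-0.6, -0.12, 0], "delta_rot": [0, 0, 0.06], "gripper": 1},
    {"travel": [-0.95, -0.16, 0], "delta_rot": [0, 0, 0.12], "gripper": 1},
    {"travel": [-0.95, -0.16, 0], "delta_rot": [0, 0, 0.12], "gripper": 1},
  ],
)

```text
clock: 2.1
tool_pos: [0.4297, 0.335, 0.2502]
eef_rot: [0.544, 0.839, -0.0, 0.001]
contact_force: [-0.7, 0.2, 0.7]
opening: 0.999
```

Run:
```python
from h import *
p,R0,s=state(); print(p,s['q'])
print(rel(p,R0,(.5,.25,.25),down(15)),rel(p,R0,(.5733,.158,.25),down(3.9)))
```

```text
[0.42966695 0.33500831 0.25015561] [-0.74469041  0.56496924 -0.00633557  1.80212137  0.0090196   0.77436623
 -0.33662999]
([-0.709, 0.197, 0.003], [0.0004, 0.0008, 0.0503]) ([-1.468, 0.393, 0.005], [0.0005, 0.0008, 0.112])
```

>>> play_rows(
  commands=[
    {"travel": [-0.35, 0.1, 0], "delta_rot": [0, 0, 0.03], "gripper": 1},
    {"travel": [-0.71, 0.2, 0], "delta_rot": [0, 0, 0.06], "gripper": 1},
    {"travel": [-1, 0.27, 0], "delta_rot": [0, 0, 0.1], "gripper": 1},
    {"travel": [-1, 0.27, 0], "delta_rot": [0, 0, 0.112], "gripper": 1},
    {"travel": [-1, 0.27, 0], "delta_rot": [0, 0, 0.112], "gripper": 1},
  ],
)

```text
clock: 2.72
tool_pos: [0.5247, 0.2213, 0.2498]
eef_rot: [0.678, 0.735, 0.0, -0.001]
contact_force: [-0.8, 0.3, 0.4]
opening: 0.998
```

Run:
```python
from h import *
p,R0,s=state(); print(p,s['q'])
print(rel(p,R0,(.5733,.158,.25),down(3.9)))
w=snap('wrist','w0.png')
P,_=cloud(w); t=P[(abs(P[:,2]-.18)<.008)&(P[:,0]>.5)&(P[:,0]<.65)&(P[:,1]>.03)&(P[:,1]<.22)]
print(len(t),cv2.minAreaRect((t[:,:2]*1000).astype(np.float32)), t.min(0),t.max(0))
```

```text
[0.52465475 0.22125019 0.24979022] [-0.52428782  0.59953197  0.07588794  1.73270018 -0.06178306  0.81183929
 -0.33942963]
([-0.446, 0.29, -0.002], [-0.0003, -0.0006, 0.0037])
2620 ((574.7589721679688, 136.1884307861328), (50.00801086425781, 79.82897186279297), 4.16099214553833) [0.54731137 0.09457174 0.17203639] [0.60202774 0.17728664 0.18196268]
```

View pics/w0.png

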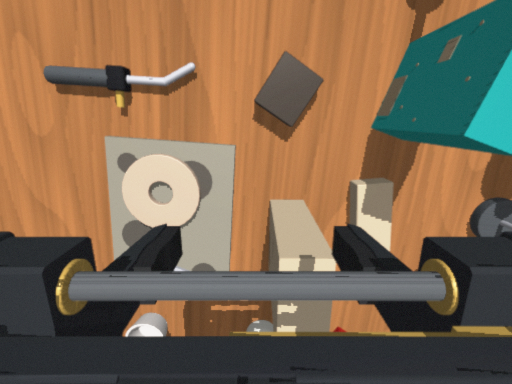

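The wrist view confirms the pale brick's left top end between the jaws at about (300,250), and the depth fit agrees to 1 mm. I'll move over it and descend.

>>> play_rows(
  commands=[
    {"travel": [-0.45, 0.29, 0], "delta_rot": [0, 0, 0.004], "gripper": 1},
    {"travel": [-0.45, 0.29, 0], "delta_rot": [0, 0, 0.004], "gripper": 1},
    {"travel": [-0.45, 0.29, 0.25], "delta_rot": [0, 0, 0.004], "gripper": 1},
    {"travel": [-0.45, 0.29, 0.5], "delta_rot": [0, 0, 0.004], "gripper": 1},
    {"travel": [-0.45, 0.29, 0.72], "delta_rot": [0, 0, 0.004], "gripper": 1},
    {"travel": [-0.45, 0.29, 0.72], "delta_rot": [0, 0, 0.004], "gripper": 1},
    {"travel": [-0.45, 0.29, 0.72], "delta_rot": [0, 0, 0.004], "gripper": 1},
  ],
)

```text
clock: 3.65
tool_pos: [0.5746, 0.1561, 0.1431]
eef_rot: [0.684, 0.73, 0.001, 0.0]
contact_force: [-0.7, -0.9, 0.2]
opening: 0.999
```

>>> play_rows(
  commands=[
    {"travel": [0, 0, 0], "delta_rot": [0, 0, 0], "gripper": 0.2},
    {"travel": [0, 0, 0], "delta_rot": [0, 0, 0], "gripper": 0.2},
    {"travel": [0, 0, 0], "delta_rot": [0, 0, 0], "gripper": 0.0},
    {"travel": [0, 0, 0], "delta_rot": [0, 0, 0], "gripper": -0.2},
    {"travel": [0, 0, 0], "delta_rot": [0, 0, 0], "gripper": -0.2},
    {"travel": [0, 0, 0], "delta_rot": [0, 0, 0], "gripper": -0.2},
  ],
  force=40,
)

```text
clock: 4.4
tool_pos: [0.5744, 0.1547, 0.1422]
eef_rot: [0.685, 0.729, 0.0, 0.0]
contact_force: [0.0, 1.4, 2.5]
opening: 0.565
```

```bash
cat >> h.py <<'E'
def plan(p,R0,F,axX,tilts,yaws):
    for t,y in zip(tilts,yaws):
        Q=R.from_euler('z',y,degrees=True)*R.from_rotvec(np.radians(t)*axX); M=Q.as_matrix()
        tr,ro=rel(p,R0,F+M@(p-F),M@R0); print(t,y,[round(v,3) for v in tr],[round(v,4) for v in ro])
def brickaxes(R0):
    X=R0[:,1]*np.array([1,1,0]); X=X/np.linalg.norm(X)*np.sign(X[0]); return X,np.array([-X[1],X[0],0])
edge=lambda y:.4919-.0066*y
E
python3 - <<'E'
from h import *
p,R0,s=state(); X,Y=brickaxes(R0); print(p,R0.round(3).tolist(),np.degrees(np.arctan2(X[1],X[0])))
t=snap('top'); P,_=cloud(t); q=P[(abs(P[:,2]-.18)<.008)&(abs(P[:,0]-.575)<.06)&(P[:,1]>.03)&(P[:,1]<.22)]
print('top now',q.min(0),q.max(0))
c=np.array([.5755,.118,0]); print('along Y',(c-p)@Y,'x off',(c-p)@X)
F=p+Y*((c-p)@Y-.057); F[2]=0; print('F',F, 'edge dist',F[0]-edge(F[1]))
psi0=np.degrees(np.arctan2(X[1],X[0]))
D=(F[0]-edge(F[1])); th=np.degrees(np.arcsin((D-.032)/.114)); dy=th+.4-psi0; print('theta',th,'dyaw',dy)
FL=F+.114*np.array([-np.sin(np.radians(th+.4)),np.cos(np.radians(th+.4)),0]);print('FL',FL)
print('tilt');plan(p,R0,F,X,[2,4,6,8],[0]*4)
print('swing');plan(p,R0,F,X,[8]*8,np.linspace(0,dy,9)[1:])
E
```

```text
[0.57443701 0.15466125 0.14218579] [[-0.063, 0.998, 0.001], [0.998, 0.063, 0.0], [0.0, 0.001, -1.0]] 3.5873305359364522
top now [0.55029667 0.06193551 0.17227797] [0.6038392  0.13394441 0.1831246 ]
along Y -0.03665592886274674 x off -0.0012329774879892767
F [0.58029704 0.06118883 0.        ] edge dist 0.08880088821665671
theta 29.884513350868954 dyaw 26.6971828149325
FL [0.5228075  0.15963147 0.        ]
tilt
2 0 [-0.033, 0.0, -0.021] [-0.0, 0.0111, 0.0]
4 0 [-0.068, 0.0, -0.041] [-0.0, 0.0222, 0.0]
6 0 [-0.102, 0.0, -0.06] [-0.0, 0.0333, 0.0]
8 0 [-0.138, 0.0, -0.078] [-0.0, 0.0444, 0.0]
swing
8 3.3371478518665625 [-0.139, -0.028, -0.078] [0.0013, 0.0444, -0.0185]
8 6.674295703733125 [-0.141, -0.056, -0.078] [0.0026, 0.0444, -0.037]
8 10.011443555599687 [-0.145, -0.085, -0.078] [0.0039, 0.0444, -0.0555]
8 13.34859140746625 [-0.151, -0.112, -0.078] [0.0052, 0.0443, -0.074]
8 16.685739259332813 [-0.158, -0.14, -0.078] [0.0065, 0.0442, -0.0925]
8 20.022887111199374 [-0.167, -0.166, -0.078] [0.0078, 0.044, -0.111]
8 23.36003496306594 [-0.178, -0.193, -0.078] [0.0091, 0.0439, -0.1295]
8 26.6971828149325 [-0.19, -0.218, -0.078] [0.0104, 0.0437, -0.1481]
```

>>> play_rows(
  commands=[
    {"travel": [-0.033, 0, -0.021], "delta_rot": [0, 0.0111, 0], "gripper": -0.2},
    {"travel": [-0.068, 0, -0.041], "delta_rot": [0, 0.0222, 0], "gripper": -0.2},
    {"travel": [-0.102, 0, -0.06], "delta_rot": [0, 0.0333, 0], "gripper": -0.2},
    {"travel": [-0.138, 0, -0.078], "delta_rot": [0, 0.0444, 0], "gripper": -0.2},
    {"travel": [-0.138, 0, -0.078], "delta_rot": [0, 0.0444, 0], "gripper": -0.2},
    {"travel": [-0.138, 0, -0.078], "delta_rot": [0, 0.0444, 0], "gripper": -0.2},
  ],
)

```text
clock: 5.2
tool_pos: [0.5756, 0.135, 0.1537]
eef_rot: [0.683, 0.727, 0.048, -0.051]
contact_force: [0.2, 2.3, 0.5]
opening: 0.562
```

```bash
cat >> h.py <<'E'
def gap(s,F,f):
    Rm,o=cam(s)
def lowpts(s):
    o=viewer.outline_of('scene','brick')
    return o
E
python3 - <<'E'
from h import *
s=snap('scene'); cv2.imwrite('pics/s1.png',cv2.resize(s['color'][60:290,150:420],None,fx=2.5,fy=2.5,interpolation=2)[:,:,::-1])
p,R0,st=state(); print(p,R0.round(3).tolist(),st['contact_force'],st['opening'])
E
```

```text
[0.57553515 0.13503454 0.15370246] [[-0.063, 0.998, -0.008], [0.988, 0.064, 0.139], [0.14, 0.0, -0.99]] [0.66207582 2.33020789 1.23883316] 0.5634288645586486
```

View pics/s1.png

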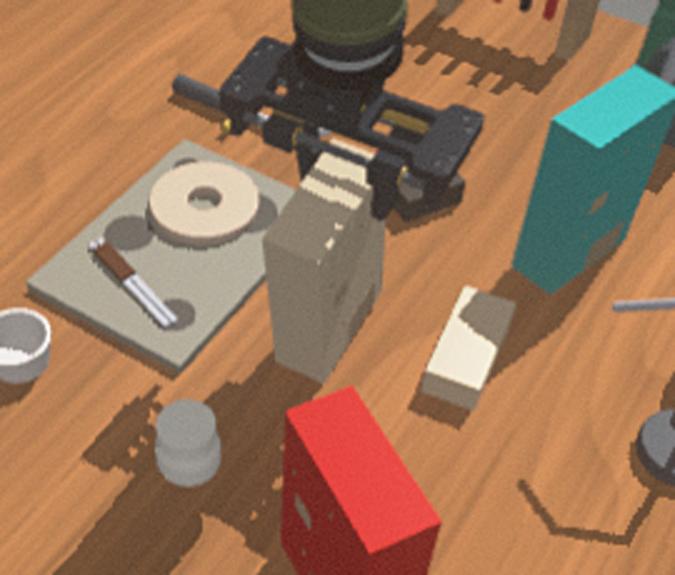

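The brick is tipped with its right foot (crop 320,380) on the bench. Wrist force shows the bench still carries most of the weight. Now the swing.

Run:
```python
from h import *
p,R0,s=state(); X,Y=brickaxes(R0); F=np.array([.5803,.0612,0])
plan(p,R0,F,X,[0]*9,[3,6,9,12,15,18,21,24,26.7])
```

```text
0 3 [-0.001, -0.026, -0.0] [0.0023, 0.0, -0.0165]
0 6 [-0.003, -0.052, -0.0] [0.0047, 0.0, -0.033]
0 9 [-0.006, -0.077, -0.001] [0.007, 0.0, -0.0495]
0 12 [-0.011, -0.103, -0.002] [0.0093, 0.0, -0.066]
0 15 [-0.017, -0.128, -0.002] [0.0116, 0.0, -0.0825]
0 18 [-0.024, -0.152, -0.003] [0.014, 0.0, -0.099]
0 21 [-0.033, -0.177, -0.005] [0.0163, 0.0, -0.1155]
0 24 [-0.042, -0.201, -0.006] [0.0186, 0.0001, -0.132]
0 26.7 [-0.052, -0.222, -0.007] [0.0207, 0.0001, -0.1469]
```

>>> play_rows(
  commands=[
    {"travel": [-0.001, -0.026, 0], "delta_rot": [0.0023, 0, -0.0165], "gripper": -0.2},
    {"travel": [-0.003, -0.052, 0], "delta_rot": [0.0047, 0, -0.033], "gripper": -0.2},
    {"travel": [-0.006, -0.077, -0.001], "delta_rot": [0.007, 0, -0.0495], "gripper": -0.2},
    {"travel": [-0.011, -0.103, -0.002], "delta_rot": [0.0093, 0, -0.066], "gripper": -0.2},
    {"travel": [-0.017, -0.128, -0.002], "delta_rot": [0.0116, 0, -0.0825], "gripper": -0.2},
    {"travel": [-0.024, -0.152, -0.003], "delta_rot": [0.014, 0, -0.099], "gripper": -0.2},
    {"travel": [-0.033, -0.177, -0.005], "delta_rot": [0.0163, 0, -0.1155], "gripper": -0.2},
    {"travel": [-0.042, -0.201, -0.006], "delta_rot": [0.0186, 0, -0.132], "gripper": -0.2},
    {"travel": [-0.052, -0.222, -0.007], "delta_rot": [0.0207, 0, -0.1469], "gripper": -0.2},
    {"travel": [-0.052, -0.222, -0.007], "delta_rot": [0.0207, 0, -0.1469], "gripper": -0.2},
    {"travel": [-0.052, -0.222, -0.007], "delta_rot": [0.0207, 0, -0.1469], "gripper": -0.2},
  ],
)

```text
clock: 6.62
tool_pos: [0.5424, 0.1236, 0.1534]
eef_rot: [0.497, 0.865, 0.034, -0.061]
contact_force: [-0.2, -1.4, -3.8]
opening: 0.562
```

Run:
```python
from h import *
p,R0,s=state(); X,Y=brickaxes(R0); F=np.array([.5803,.0612,0])
print(np.degrees(np.arctan2(X[1],X[0])),s['contact_force'],'Foot rel along X',(F-p)@X)
tl=np.degrees(np.arctan2(R0[2,0],np.hypot(R0[0,0],R0[1,0])));print('tilt',tl)
plan(p,R0,F,X,[-2,-4,-6,-tl],[0]*4)
sn=snap('scene'); cv2.imwrite('pics/s2.png',cv2.resize(sn['color'][60:290,150:420],None,fx=2.5,fy=2.5,interpolation=2)[:,:,::-1])
```

```text
30.264449543964655 [-0.22371489 -1.38662215 -3.76395442] Foot rel along X 0.0012538274634990687
tilt 7.9896146984977925
-2 0 [0.033, 0.0, 0.022] [-0.0, -0.0111, 0.0]
-4 0 [0.064, 0.0, 0.046] [-0.0, -0.0222, 0.0]
-6 0 [0.095, 0.0, 0.07] [-0.0, -0.0333, 0.0]
-7.9896146984977925 0 [0.125, 0.0, 0.096] [-0.0, -0.0444, 0.0001]
```

View pics/s2.png

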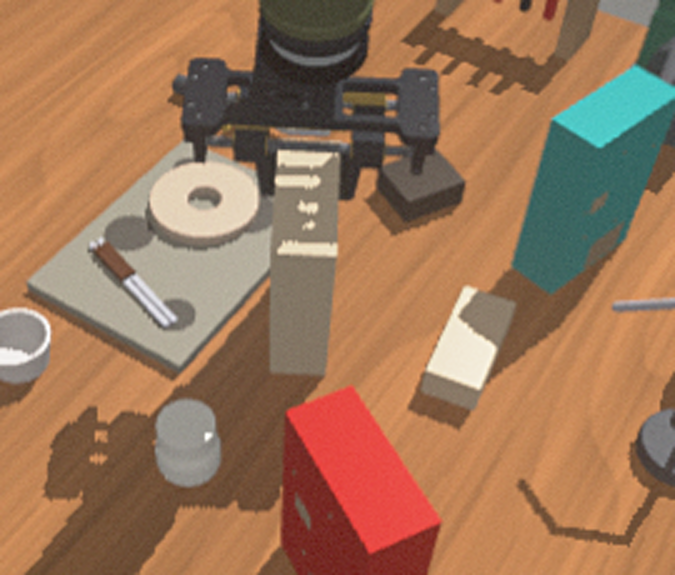

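The brick has swung in, with its foot still at (297,373) in the crop. Setting it flat and releasing.

>>> play_rows(
  commands=[
    {"travel": [0.033, 0, 0.022], "delta_rot": [0, -0.0111, 0], "gripper": -0.2},
    {"travel": [0.064, 0, 0.046], "delta_rot": [0, -0.0222, 0], "gripper": -0.2},
    {"travel": [0.095, 0, 0.07], "delta_rot": [0, -0.0333, 0], "gripper": -0.2},
    {"travel": [0.125, 0, 0.096], "delta_rot": [0, -0.0444, 0], "gripper": -0.2},
    {"travel": [0.125, 0, 0.096], "delta_rot": [0, -0.0444, 0], "gripper": -0.2},
    {"travel": [0.125, 0, 0.096], "delta_rot": [0, -0.0444, 0], "gripper": -0.2},
    {"travel": [0.125, 0, 0.096], "delta_rot": [0, -0.0444, 0], "gripper": 0.3},
    {"travel": [0.125, 0, 0.096], "delta_rot": [0, -0.0444, 0], "gripper": 1},
    {"travel": [0.125, 0, 0.096], "delta_rot": [0, -0.0444, 0], "gripper": 1},
    {"travel": [0.125, 0, 0.096], "delta_rot": [0, -0.0444, 0], "gripper": 1},
  ],
)

```text
clock: 7.92
tool_pos: [0.5326, 0.1415, 0.1419]
eef_rot: [0.498, 0.867, -0.0, 0.0]
contact_force: [0.5, 0.4, 0.3]
opening: 0.966
```

Run:
```python
from h import *
p,R0,s=state(); X,Y=brickaxes(R0); print(p,np.degrees(np.arctan2(X[1],X[0])),s['opening'],s['contact_force'])
print(rel(p,R0,[p[0],p[1],.25],down(np.degrees(np.arctan2(X[1],X[0])))), R0.round(3).tolist())
```

```text
[0.53262131 0.14153784 0.14193075] 30.25945150656223 0.9661376103638852 [0.51001107 0.37321315 0.26239403]
([-0.0, 0.0, -0.72], [0.0, 0.0, -0.0]) [[-0.504, 0.864, 0.0], [0.864, 0.504, -0.0], [-0.0, 0.0, -1.0]]
```

Raise and move aside enough to measure the brick.

>>> play_rows(
  commands=[
    {"travel": [0, 0, -0.25], "delta_rot": [0, 0, 0], "gripper": 1},
    {"travel": [0, 0, -0.5], "delta_rot": [0, 0, 0], "gripper": 1},
    {"travel": [0, 0, -0.8], "delta_rot": [0, 0, 0], "gripper": 1},
    {"travel": [0.5, 0, -0.9], "delta_rot": [0, 0, 0], "gripper": 1},
    {"travel": [0.9, 0, -0.9], "delta_rot": [0, 0, 0], "gripper": 1},
    {"travel": [0.9, 0, -0.9], "delta_rot": [0, 0, 0], "gripper": 1},
  ],
)

```text
clock: 8.68
tool_pos: [0.4615, 0.2633, 0.2775]
eef_rot: [0.494, 0.869, 0.001, -0.001]
contact_force: [0.0, 0.2, 0.4]
opening: 1.004
```

Run:
```python
from h import *
p,R0,s=state(); print(p)
for n in ('top','scene','wrist'):
    t=snap(n,n+'3.png'); P,_=cloud(t)
    q=P[(abs(P[:,2]-.18)<.007)&(P[:,0]>.48)&(P[:,0]<.63)&(P[:,1]>.02)&(P[:,1]<.21)]
    print(n,len(q),cv2.minAreaRect((q[:,:2]*1000).astype(np.float32)),np.median(q[:,2]))
```

```text
[0.46145228 0.26333647 0.27745832]
top 1956 ((549.0125732421875, 112.56794738769531), (51.52621841430664, 112.4952163696289), 30.3975772857666) 0.17996439195178537
scene 1049 ((549.468994140625, 111.27339935302734), (49.89252471923828, 117.49258422851562), 30.801557540893555) 0.18075173966697167
wrist 1466 ((529.7792358398438, 144.4974365234375), (49.47228240966797, 39.609161376953125), 31.351619720458984) 0.18004734813053191
```

View pics/top3.png

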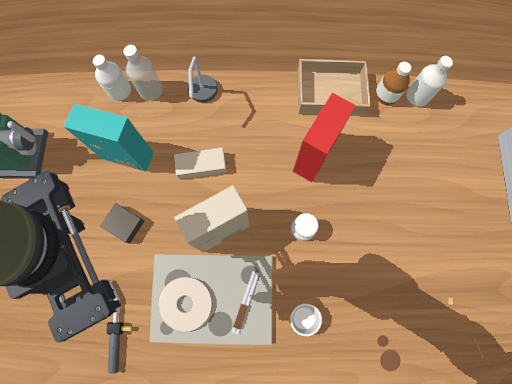

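The top view shows the brick yawed about 30°, left toe by the board (about 200,250), right foot in place. Going to the right end now.

>>> play_rows(
  commands=[
    {"travel": [-0.3, 0, 0], "delta_rot": [0, 0, 0], "gripper": 1},
    {"travel": [-0.6, 0, 0], "delta_rot": [0, 0, 0], "gripper": 1},
    {"travel": [-0.9, 0, 0], "delta_rot": [0, 0, 0], "gripper": 1},
    {"travel": [-0.95, 0, 0], "delta_rot": [0, 0, 0], "gripper": 1},
    {"travel": [-0.95, 0, 0], "delta_rot": [0, 0, 0], "gripper": 1},
  ],
)

```text
clock: 9.45
tool_pos: [0.5365, 0.1336, 0.2767]
eef_rot: [0.499, 0.866, -0.0, -0.0]
contact_force: [-0.5, 0.5, 0.4]
opening: 1.002
```

Run:
```python
from h import *
p,R0,s=state(); print(p,s['q'])
print(rel(p,R0,(.5678,.0801,.142),down(30.5)))
```

```text
[0.53650811 0.13357178 0.27666867] [-0.27262885  0.54364215 -0.08904773  1.74119974  0.06104602  0.86029188
  0.13631248]
([-0.413, 0.003, 0.898], [-0.0003, 0.0, -0.0023])
```

>>> play_rows(
  commands=[
    {"travel": [-0.2, 0.003, 0], "delta_rot": [0, 0, -0.002], "gripper": 1},
    {"travel": [-0.413, 0.003, 0], "delta_rot": [0, 0, -0.002], "gripper": 1},
    {"travel": [-0.413, 0.003, 0.2], "delta_rot": [0, 0, -0.002], "gripper": 1},
    {"travel": [-0.413, 0.003, 0.5], "delta_rot": [0, 0, -0.002], "gripper": 1},
    {"travel": [-0.413, 0.003, 0.75], "delta_rot": [0, 0, -0.002], "gripper": 1},
    {"travel": [-0.413, 0.003, 0.898], "delta_rot": [0, 0, -0.002], "gripper": 1},
    {"travel": [-0.413, 0.003, 0.898], "delta_rot": [0, 0, -0.002], "gripper": 1},
    {"travel": [-0.413, 0.003, 0.898], "delta_rot": [0, 0, -0.002], "gripper": 1},
  ],
)

```text
clock: 10.45
tool_pos: [0.5682, 0.083, 0.1432]
eef_rot: [0.495, 0.869, 0.001, 0.0]
contact_force: [-0.1, -0.4, 0.1]
opening: 1.002
```

>>> play_rows(
  commands=[
    {"travel": [0, 0, 0], "delta_rot": [0, 0, 0], "gripper": 0.2},
    {"travel": [0, 0, 0], "delta_rot": [0, 0, 0], "gripper": 0.2},
    {"travel": [0, 0, 0], "delta_rot": [0, 0, 0], "gripper": 0.0},
    {"travel": [0, 0, 0], "delta_rot": [0, 0, 0], "gripper": -0.2},
    {"travel": [0, 0, 0], "delta_rot": [0, 0, 0], "gripper": -0.2},
    {"travel": [0, 0, 0], "delta_rot": [0, 0, 0], "gripper": -0.2},
  ],
  force=40,
)

```text
clock: 11.2
tool_pos: [0.5678, 0.0821, 0.1424]
eef_rot: [0.495, 0.869, -0.0, -0.0]
contact_force: [-1.3, 0.7, 3.2]
opening: 0.563
```

Run:
```python
from h import *
p,R0,s=state(); X,Y=brickaxes(R0); print(p,R0.round(3).tolist(),np.degrees(np.arctan2(X[1],X[0])),s['opening'],s['contact_force'])
c=np.array([.549,.112,0]); print('along',(c-p)@Y,(c-p)@X)
F=p+Y*((c-p)@Y+.057); F[2]=0; print('F',F,'final gap',F[0]-edge(F[1])-.025)
plan(p,R0,F,X,[-2,-4,-6,-8],[0]*4)
```

```text
[0.56781077 0.08205837 0.14240558] [[-0.51, 0.86, -0.0], [0.86, 0.51, -0.0], [0.0, -0.0, -1.0]] 30.64549738244468 0.5627840553045776 [-1.33298493  0.74486141  3.21081693]
along 0.03534822163619728 -0.0009216178867924973
F [0.52073859 0.16150901 0.        ] final gap 0.004904551044737547
-2 0 [0.034, -0.0, -0.021] [-0.0, -0.0111, 0.0]
-4 0 [0.068, -0.0, -0.041] [-0.0, -0.0222, 0.0]
-6 0 [0.103, -0.0, -0.059] [-0.0, -0.0333, 0.0]
-8 0 [0.138, -0.0, -0.076] [-0.0, -0.0444, 0.0]
```

>>> play_rows(
  commands=[
    {"travel": [0.034, 0, -0.021], "delta_rot": [0, -0.0111, 0], "gripper": -0.2},
    {"travel": [0.068, 0, -0.041], "delta_rot": [0, -0.0222, 0], "gripper": -0.2},
    {"travel": [0.103, 0, -0.059], "delta_rot": [0, -0.0333, 0], "gripper": -0.2},
    {"travel": [0.138, 0, -0.076], "delta_rot": [0, -0.0444, 0], "gripper": -0.2},
    {"travel": [0.138, 0, -0.076], "delta_rot": [0, -0.0444, 0], "gripper": -0.2},
    {"travel": [0.138, 0, -0.076], "delta_rot": [0, -0.0444, 0], "gripper": -0.2},
  ],
)

```text
clock: 11.95
tool_pos: [0.5576, 0.0991, 0.1538]
eef_rot: [0.494, 0.867, -0.035, 0.061]
contact_force: [0.6, -2.2, 2.8]
opening: 0.558
```

Run:
```python
from h import *
p,R0,s=state(); X,Y=brickaxes(R0); print(p,np.degrees(np.arctan2(X[1],X[0])),s['contact_force'])
F=np.array([.5207,.1615,0]); psi=np.degrees(np.arctan2(X[1],X[0]))
plan(p,R0,F,X,[0]*9,np.r_[-3.4*np.arange(1,9),.4-psi])
sn=snap('scene','s4.png')
```

```text
[0.55760108 0.09910945 0.1537827 ] 30.613834830628342 [ 0.59975087 -2.16156028  2.80779546]
0 -3.4 [0.001, -0.029, -0.0] [0.0026, 0.0, 0.0187]
0 -6.8 [0.003, -0.057, -0.0] [0.0053, 0.0, 0.0374]
0 -10.2 [0.008, -0.086, -0.001] [0.0079, 0.0, 0.0561]
0 -13.6 [0.013, -0.114, -0.002] [0.0106, 0.0, 0.0748]
0 -17.0 [0.021, -0.141, -0.003] [0.0132, 0.0, 0.0935]
0 -20.4 [0.03, -0.168, -0.004] [0.0158, 0.0, 0.1122]
0 -23.8 [0.041, -0.195, -0.006] [0.0185, 0.0, 0.1309]
0 -27.2 [0.053, -0.221, -0.007] [0.0211, 0.0, 0.1496]
0 -30.213834830628343 [0.065, -0.243, -0.009] [0.0235, 0.0, 0.1662]
```

>>> play_rows(
  commands=[
    {"travel": [0.001, -0.029, 0], "delta_rot": [0.0026, 0, 0.0187], "gripper": -0.2},
    {"travel": [0.003, -0.057, 0], "delta_rot": [0.0053, 0, 0.0374], "gripper": -0.2},
    {"travel": [0.008, -0.086, -0.001], "delta_rot": [0.0079, 0, 0.0561], "gripper": -0.2},
    {"travel": [0.013, -0.114, -0.002], "delta_rot": [0.0106, 0, 0.0748], "gripper": -0.2},
    {"travel": [0.021, -0.141, -0.003], "delta_rot": [0.0132, 0, 0.0935], "gripper": -0.2},
    {"travel": [0.03, -0.168, -0.004], "delta_rot": [0.0158, 0, 0.1122], "gripper": -0.2},
    {"travel": [0.041, -0.195, -0.006], "delta_rot": [0.0185, 0, 0.1309], "gripper": -0.2},
    {"travel": [0.053, -0.221, -0.007], "delta_rot": [0.0211, 0, 0.1496], "gripper": -0.2},
    {"travel": [0.065, -0.243, -0.009], "delta_rot": [0.0235, 0, 0.1662], "gripper": -0.2},
    {"travel": [0.065, -0.243, -0.009], "delta_rot": [0.0235, 0, 0.1662], "gripper": -0.2},
    {"travel": [0.065, -0.243, -0.009], "delta_rot": [0.0235, 0, 0.1662], "gripper": -0.2},
  ],
)

```text
clock: 13.38
tool_pos: [0.5208, 0.0904, 0.1533]
eef_rot: [0.702, 0.708, -0.049, 0.049]
contact_force: [0.7, 0.9, -3.3]
opening: 0.563
```

Run:
```python
from h import *
p,R0,s=state(); X,Y=brickaxes(R0); F=np.array([.5207,.1615,0])
print(np.degrees(np.arctan2(X[1],X[0])),s['contact_force'],p,'off X',(F-p)@X)
tl=np.degrees(np.arctan2(-R0[2,0],np.hypot(R0[0,0],R0[1,0])));print('tilt',tl)
plan(p,R0,F,X,[2,4,6,tl],[0]*4)
sn=snap('scene'); cv2.imwrite('pics/s5.png',cv2.resize(sn['color'][60:290,150:420],None,fx=2.5,fy=2.5,interpolation=2)[:,:,::-1])
```

```text
0.49092114898212164 [ 0.6649322   0.90373977 -3.29152513] [0.5208469  0.0904052  0.15331273] off X 0.00046225656496394214
tilt 7.952366248225457
2 0 [-0.033, 0.0, 0.022] [-0.0, 0.0111, -0.0]
4 0 [-0.065, 0.0, 0.045] [-0.0, 0.0222, -0.0]
6 0 [-0.096, 0.0, 0.069] [-0.0, 0.0333, -0.0]
7.952366248225457 0 [-0.125, 0.0, 0.094] [-0.0, 0.0442, -0.0]
```

View pics/s5.png

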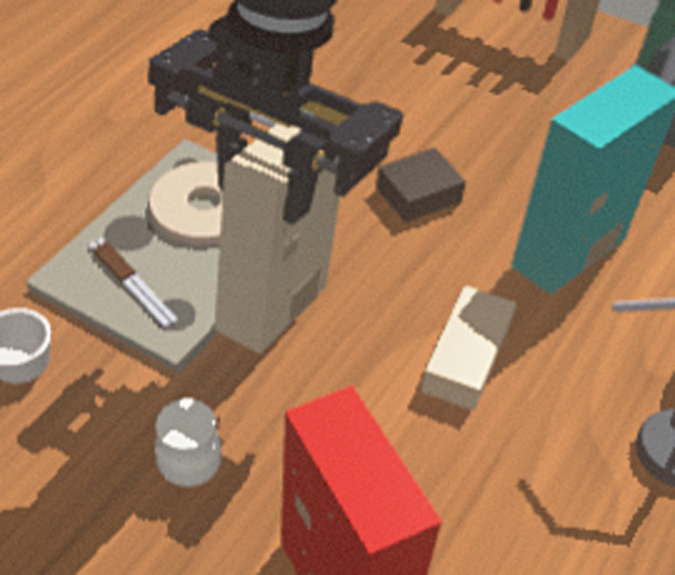

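The brick is tipped onto its left foot, right end raised, parallel to the back edge (lower right corner near 262,352). Set it flat, release, go up.

>>> play_rows(
  commands=[
    {"travel": [-0.033, 0, 0.022], "delta_rot": [0, 0.0111, 0], "gripper": -0.2},
    {"travel": [-0.065, 0, 0.045], "delta_rot": [0, 0.0222, 0], "gripper": -0.2},
    {"travel": [-0.096, 0, 0.069], "delta_rot": [0, 0.0333, 0], "gripper": -0.2},
    {"travel": [-0.125, 0, 0.094], "delta_rot": [0, 0.0442, 0], "gripper": -0.2},
    {"travel": [-0.125, 0, 0.094], "delta_rot": [0, 0.0442, 0], "gripper": -0.2},
    {"travel": [-0.125, 0, 0.094], "delta_rot": [0, 0.0442, 0], "gripper": -0.2},
    {"travel": [-0.125, 0, 0.094], "delta_rot": [0, 0.0442, 0], "gripper": 0.3},
    {"travel": [-0.125, 0, 0.094], "delta_rot": [0, 0.0442, 0], "gripper": 1},
    {"travel": [-0.125, 0, 0.094], "delta_rot": [0, 0.0442, 0], "gripper": 1},
    {"travel": [-0.125, 0, 0.094], "delta_rot": [0, 0.0442, 0], "gripper": 1},
  ],
)

```text
clock: 14.68
tool_pos: [0.521, 0.0697, 0.1422]
eef_rot: [0.704, 0.71, -0.0, -0.0]
contact_force: [0.3, -0.3, -0.2]
opening: 0.966
```

>>> play_rows(
  commands=[
    {"travel": [0, 0, -0.25], "delta_rot": [0, 0, 0], "gripper": 1},
    {"travel": [0, 0, -0.5], "delta_rot": [0, 0, 0], "gripper": 1},
    {"travel": [0, 0, -0.8], "delta_rot": [0, 0, 0], "gripper": 1},
    {"travel": [0.3, 0, -0.95], "delta_rot": [0, 0, 0], "gripper": 1},
    {"travel": [0.7, 0, -0.95], "delta_rot": [0, 0, 0], "gripper": 1},
    {"travel": [1, 0, -0.95], "delta_rot": [0, 0, 0], "gripper": 1},
    {"travel": [1, 0, -0.95], "delta_rot": [0, 0, 0], "gripper": 1},
  ],
)

```text
clock: 15.55
tool_pos: [0.5187, 0.2246, 0.2843]
eef_rot: [0.702, 0.713, 0.0, -0.001]
contact_force: [0.0, -0.3, 0.6]
opening: 1.001
```

>>> play_rows(
  commands=[
    {"travel": [0.4, 0, 0], "delta_rot": [0, 0, 0], "gripper": 1},
    {"travel": [0.8, 0, 0], "delta_rot": [0, 0, 0], "gripper": 1},
    {"travel": [0.9, 0, 0], "delta_rot": [0, 0, 0], "gripper": 1},
    {"travel": [0.9, 0, 0], "delta_rot": [0, 0, 0], "gripper": 1},
    {"travel": [0.9, 0, 0], "delta_rot": [0, 0, 0], "gripper": 1},
    {"travel": [0.9, 0, 0], "delta_rot": [0, 0, 0], "gripper": 1},
  ],
)

```text
clock: 16.3
tool_pos: [0.5197, 0.3519, 0.2848]
eef_rot: [0.706, 0.709, -0.001, 0.001]
contact_force: [-0.5, -0.0, 0.3]
opening: 0.999
```

Run:
```python
from h import *
p,R0,s=state(); print(p,s['clock'])
for n in ('top','scene'):
    t=snap(n,n+'6.png'); P,_=cloud(t)
    q=P[(abs(P[:,2]-.18)<.007)&(P[:,0]>.45)&(P[:,0]<.6)&(P[:,1]>.0)&(P[:,1]<.2)]
    b=cv2.minAreaRect((q[:,:2]*1000).astype(np.float32)); print(n,len(q),b,np.median(q[:,2]))
    print('gap mm',b[0][0]-25-1000*edge(b[0][1]/1000))
    for lab in ['halfbrick_mid','charcoal_mid','jar_mid','disc_mid','board_edge','toe_left','toe_right']:
      o=viewer.pinpoint(n,lab)
      print(lab,[(np.round(x['at']),round(x['conf'],2)) for x in o][:2])
```

```text
[0.51974027 0.35194139 0.284841  ] 16.3
top 1958 ((519.8450317382812, 102.73435974121094), (48.97105026245117, 113.08100128173828), 0.31476834416389465) 0.1800456115531036
gap mm 3.6230785125732723
halfbrick_mid [(array([198., 161.]), 0.81), (array([222., 244.]), 0.23)]
charcoal_mid [(array([124., 221.]), 0.9)]
jar_mid [(array([302., 226.]), 0.75)]
disc_mid [(array([184., 304.]), 0.63)]
board_edge [(array([214., 256.]), 0.6)]
toe_left [(array([199., 258.]), 0.74), (array([155., 153.]), 0.64)]
toe_right [(array([246., 256.]), 0.85), (array([289., 171.]), 0.57)]
scene 1096 ((519.9649047851562, 100.613525390625), (52.54120635986328, 116.32203674316406), 1.1308300495147705) 0.18063155562743793
gap mm 3.728954052734366
halfbrick_mid [(array([338., 195.]), 0.79)]
charcoal_mid [(array([316., 130.]), 0.57)]
jar_mid [(array([223., 236.]), 0.61)]
disc_mid [(array([233., 139.]), 0.76), (array([273., 171.]), 0.24)]
board_edge []
toe_left [(array([262., 165.]), 0.88), (array([312., 317.]), 0.82)]
toe_right [(array([399., 155.]), 0.69), (array([235., 195.]), 0.55)]
```

View pics/top6.png

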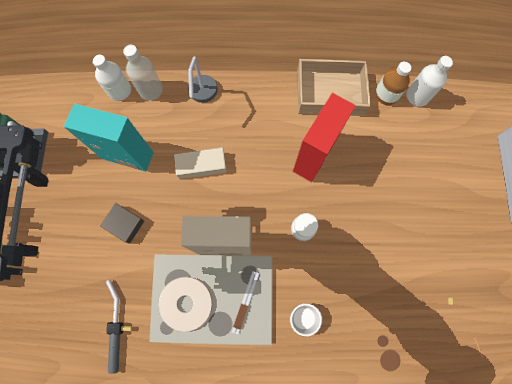

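View pics/scene6.png

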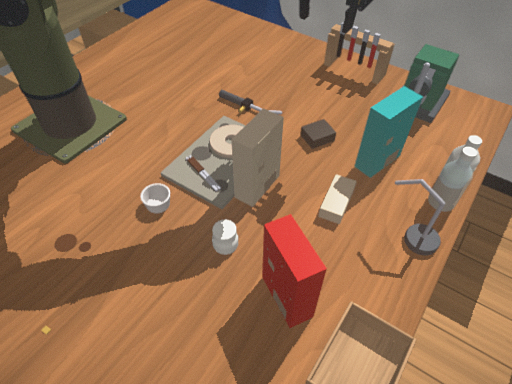

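The brick stands upright along the back edge (top-view face at 182–251, edge row about 255), and nothing else has moved. Handing in.

```bash
python3 -c "
from plant import r
print(r.finish_job())"
```

```text
the job is handed in; nothing more can be done
None
```

I walked the pale firebrick up to the board in the two swings you asked for, and it now stands upright along the back edge. The job was handed in at about 16 s with the gripper well clear.

- **How it moved:** I gripped it near the left end, tipped it about 8° onto its right foot and swung the left end in by about 27°. I set it flat and released it. I then gripped it near the right end, tipped it about 8° onto its left foot, swung the right end in by about 30°, set it flat and let go.
- **Final position:** The gap to the board is about 4 mm in both the top and scene cameras. The brick is square to within about 0.1° by the top camera and 0.7° by the scene camera. It lies within the board's length, at y of about 0.045 to 0.16 m against the board's 0 to 0.25 m.
- **Upright:** Its top is level at 0.18 m.
- **Feet:** The right foot moved about 2–3 mm during the first swing, which is close to the camera error. I did not look separately for how far the left foot moved.
- **Other things:** The jar, charcoal block, disc and half-brick were found in the same places as before, to within a few pixels (at most 5).
- **Disagreements:** The networks' lower-confidence guesses picked up the red and turquoise look-alikes. In the last scene picture the best guess for the right toe was on the turquoise brick, so I ignored those guesses. The network also found no board edge in that picture, so the gap is taken from my first measurement of the edge. No other check failed.

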